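# Mark a return spring's loaded length on the bench tester

### The arm

A 6-joint arm with a two-finger parallel gripper is mounted at the origin on the work surface. World frame = base frame: x ahead of the robot, y to its left, z up, the work surface at z = 0. Lengths are in m, angles in degrees, forces in N, time in s.
With the tool pointing down it reaches from about 0.375 to 0.9 m from the base axis. Payload 3.1 kg.
Tool frame: the origin (TCP) lies between the finger pads; the fingertips stand 19 mm ahead of it and the grasp point (between the pads) is the TCP; z points along the fingers, x is the direction in which the jaws open and shut, and the axes are right-handed (so a half turn about z gives the same grasp; the last joint's range is limited). The gripper opens to 87 mm and grips with 3 to 60 N. Pads are 19 mm wide; open, the fingers measure 117 mm over their backs; the gripper's body (75 mm by 190 mm) begins 51 mm behind the grasp point.
Start: joints at [-80.93, 30.224, 82.088, -0, 67.689, -10.227], TCP at [0.207, -0.59, 0.204] pointing down, gripper open.
Joint ranges: [-176.69, 176.69], [-43.24, 126.21], [12.49, 139.97], [-82, 262], [0, 151.66], [-163.58, 163.58]. Speed limits (degrees/s): [159.86, 159.86, 180, 180, 180, 180].

### API

Orientations are given as a 3x3 rotation matrix whose columns are the frame's x, y, z axes.
In Python, from rig import read_state, capture, camera_info, hand_in, spot_in, silhouettes gives the robot as it stands.
- The arm moves only by the shell command python3 -m jog 'ROWS'. ROWS is text: rows parted by semicolons, each of 7 numbers parted by spaces: the shift along the tool's x, y, z in m, then the turn, a rotation vector about the tool's x, y, z in degrees, then the opening, from 0 (shut) to 1 (fully open). A call has 1 to 8 rows; each row is the pose to reach, as a shift and turn from the pose commanded when the call began, along the tool's axes at that moment; what a row does not reach only later rows make up. A row lasts 1/8 s, in which the tool goes at most 62.5 mm and 10.7 degrees, less where a joint would pass 70% of its speed; a pose out of reach is approached as far as the arm can. A call with a gripper value outside its range is refused whole. The fingers move at their own pace and stop on an object; the grip force is fixed at half the most. Time passes only in rows, so rows that repeat a pose let the fingers close. It gives the time, the measured TCP pose, the force and the opening at its end, in the units of the state.
- read_state(): the state, without advancing time (a new reading comes with each control period).
- capture(name): name is "side" or "top" or "wrist"; returns (picture, depth): 480x640x3 uint8, red, green, blue; 480x640 float32, m along the optical axis (not along the pixel's ray), 0 where there is no reading.
- camera_info(name): a dict with "vfov" (degrees; the focal length in pixels is half the picture's height over the tangent of half this angle, whatever the lens; pixels are square), "cx", "cy" (the principal point, pixels), "dist" ([k1, k2, p1, p2, k3] as OpenCV has them; the pictures are not rectified), "R" (3x3) and "t" (3): a world point X has camera coordinates R X + t; the wrist camera has in their place "tool_from_camera" (4x4, takes a point from camera to tool coordinates, whose origin is the TCP and whose axes are the tool frame's). Camera axes: x right, y down, z forward; pixel columns grow to the right and rows downward; lengths in m; the calibration is good to about 2 mm. A picture is of the moment at which its call begins: read the wrist's pose just before it. camera_info takes no time and is no camera call.
- hand_in(): hands the job in, once; it reports no verdict.
Trained networks look in the newest picture that a camera, given by its name, has taken for a name from the list of things; names that differ only in an ending like _2 or _b are one class to them, and where a whole thing is asked for, a point or a joint stands for the part that bears it (a point fixed in the world has none). Each returns a list of dicts, best first, with "score" (0 to 1); they miss things now and then, are a little off and sometimes report something else, mostly with a low value. They report only what shows in the picture. A call takes as long as a camera call. They do not tell look-alikes from the thing itself.
- spot_in(label, camera): "centre" ([x, y, z] in m, in world coordinates, good to about 4 mm: the middle of the surface that is visible of it).
- silhouettes(label, camera): "region" (480x640 bool, what is visible of it).
The state is a dict: "time_s": time; "joint_positions": joint angles; "qvel": joint speeds; "tau": joint torques, N m; "position": TCP position; "tcp_rot": TCP orientation; "force": force on the tool from outside, world axes, zero at the start; "moment": the same for the moment, N m; "opening": opening from 0.0 (shut) to 1.0 (fully open).
Only numpy, scipy, OpenCV 4.12 (cv2) and the standard library are available. Lean on these libraries where they do the work, as an engineer would, in place of code of your own. Each camera call takes 0.05 s, during which the arm holds its last target.

### The job

Check the return spring on the tester: gently stand the larger knobbed weight in the middle of the tester's round plate and let go, so that the weight alone compresses the spring, without driving the plate down to its stop. Then slide the marker on the column until its pointer is level with the plate's pointer, and leave it there with the weight still on the plate. Leave the smaller weight where it is.

Things in the scene. Friction and masses are not known exactly. Their poses are not given: they have to be found in the camera images.
- load_center (a point): Larger knobbed steel weight, loose, upright, 65 mm high: the point on its axis half-way up (32.5 mm above its underside). Body 56 mm diameter and 35 mm high, thin neck, then a grip knob 28 mm in diameter and 20 mm high whose middle is 22 mm above this point. z is up its axis. It weighs 0.42 to 0.78 kg, differing from start to start.
- small_center (a point): Smaller knobbed steel weight, loose, not used: the point on its axis half-way up. Same shape, 46 mm high, body 38 mm diameter, knob 20 mm diameter. It may stand in either of the two weights' places.
- plate_top (a point): Centre of the upper face of the tester's round aluminium plate (80 mm diameter, 8 mm thick), which rests on the coil spring; it moves with the plate, 135 mm above the table when unloaded. The tester is fixed to the table; its place and yaw differ from start to start. Axes: z up, y horizontally from the plate's middle towards the marker's column (85 mm away, 14 mm diameter, 180 mm high), x across; the marker's pointer, sleeve and grip all lie along this y line.
- plate_pointer (a point): Tip of the plate's pointer, a tab 10 mm wide and 5 mm thick on the plate's rim facing the column: 56 mm along y from the plate's middle and 4 mm below the plate's upper face, at half the tab's thickness. Moves with the plate. Axes as plate_top.
- mark_tip (a point): Tip of the marker's pointer, a tab 10 mm wide and 5 mm thick on the dark steel sleeve that slides on the column, at half the tab's thickness, 58 mm along y from the plate's middle: tip to tip it faces the plate's pointer when level. Axes as plate_top.
- mark_grip (a point): Centre of the marker's black grip block, 16 mm (x) by 36 mm (y) by 30 mm high, 95 mm beyond mark_tip along y and at the same height, free on all sides but the one towards the column, where a 12 mm rod joins it to the sleeve. Pinch it across x from above. Axes as plate_top.
- plate (a joint): How far the plate has sunk, m: 0 unloaded, 0.066 at its stop. Spring rate 140 N/m with about 0.4 N preload, damped, so that it settles about a second after being loaded; the weight sinks it about 25 to 53 mm, according to its mass.
- marker (a joint): How far the marker has been slid down its column, m: 0 at the top, 0.09 at the bottom. It can be moved up and down, takes about 5 N, and stays where it is left. At 0 its pointer is 20 mm above the unloaded plate's pointer; it starts between 0 and 0.02.
Mind the look-alikes: they are no part of the job. Leave any green look-alike of the part that bears load_center alone.

How it is judged (in metres and radians):
On the way:
1. the larger weight stands on the plate, let go, and the spring has settled under it (horizontal distance between load_center and plate_top below 0.018 m and z of load_center in the frame of plate_top between 0.029 and 0.036 m and angle between load_center's own z axis and vertical below 0.1 rad and value of joint plate above 0.018 m and velocity of joint plate between -0.004 and 0.004 m/s and contact force between each of the arm, the fingers and load below 0.1 N), for 0.3 s.
At the end, for the whole second after the job is handed in: The larger weight stands upright on the plate, its axis within 18 mm of the plate's middle, the spring compressed and at rest under it, and the marker's pointer is level with the plate's pointer to within 4 mm and at rest (horizontal distance between load_center and plate_top below 0.018 m and z of load_center in the frame of plate_top between 0.029 and 0.036 m and angle between load_center's own z axis and vertical below 0.1 rad and value of joint plate above 0.018 m and z of mark_tip in the frame of plate_pointer between -0.004 and 0.004 m and velocity of joint plate between -0.004 and 0.004 m/s and velocity of joint marker between -0.004 and 0.004 m/s); the robot touches nothing.
It fails at once if the plate is driven down to its stop (sunk more than 63 mm) (value of joint plate above 0.063 m).
It fails at once if the larger weight is tipped over (more than 0.7 rad) (angle between load_center's own z axis and vertical above 0.7 rad).
It fails at once if the smaller weight is moved more than 30 mm (distance of small_center from where it was at the start of the episode above 0.03 m).
It also fails if it takes over 64 s, if anything falls off the work surface, if the arm or the gripper's body presses on something with over 40 N, if the wrist force passes 120 N, or if a joint passes its speed limit or range.

## Working session

There is one attempt and no reset: what is moved stays moved. The work goes in short steps, Python scripts to look and compute and a shell command to move; the robot and the scene stay as the last step left them, time stands still between calls to the robot, and variables do not carry over. Pictures are saved under pics/ and viewed, and the job is handed in when it is done.

```bash
ls; mkdir -p pics
python3 - <<'E'
from rig import *
import cv2
s=read_state();print(s['time_s'],s['position'],s['tcp_rot'],s['opening'])
for c in ("side","top"):
    p,d=capture(c);cv2.imwrite(f"pics/{c}0.png",p[:,:,::-1])
    for l in ("load_center","small_center","plate_top","mark_grip","mark_tip","plate_pointer"):
        print(c,l,[(round(r['score'],2),[round(float(v),3) for v in r['centre']]) for r in spot_in(l,c)][:4])
E
```

```text
pics
0.0 [ 0.20644852 -0.58909829  0.20295988] [[ 3.30490704e-01 -9.43809182e-01 -3.51172015e-04]
 [-9.43806787e-01 -3.30490669e-01  2.16041153e-03]
 [-2.15507531e-03 -3.82557396e-04 -9.99997605e-01]] 0.9996924106586694
side load_center [(0.9, [0.466, -0.313, 0.034]), (0.87, [0.457, -0.2, 0.037]), (0.81, [0.549, -0.277, 0.034])]
side small_center [(0.69, [0.622, -0.205, 0.024]), (0.61, [0.524, 0.007, 0.134]), (0.57, [0.561, 0.134, 0.155])]
side plate_top [(0.61, [0.525, 0.009, 0.138]), (0.28, [0.456, -0.203, 0.036])]
side mark_grip [(0.9, [0.558, 0.132, 0.155])]
side mark_tip [(0.73, [0.558, 0.133, 0.151])]
side plate_pointer [(0.56, [0.523, 0.01, 0.136])]
top load_center [(0.92, [0.547, -0.279, 0.036]), (0.83, [0.462, -0.321, 0.034]), (0.61, [0.459, -0.213, 0.038])]
top small_center [(0.78, [0.619, -0.212, 0.028])]
top plate_top [(0.68, [0.527, 0.01, 0.131])]
top mark_grip [(0.65, [0.557, 0.116, 0.16]), (0.48, [0.524, 0.006, 0.133])]
top mark_tip [(0.76, [0.564, 0.114, 0.157])]
top plate_pointer [(0.92, [0.522, 0.007, 0.137])]
```

View pics/side0.png

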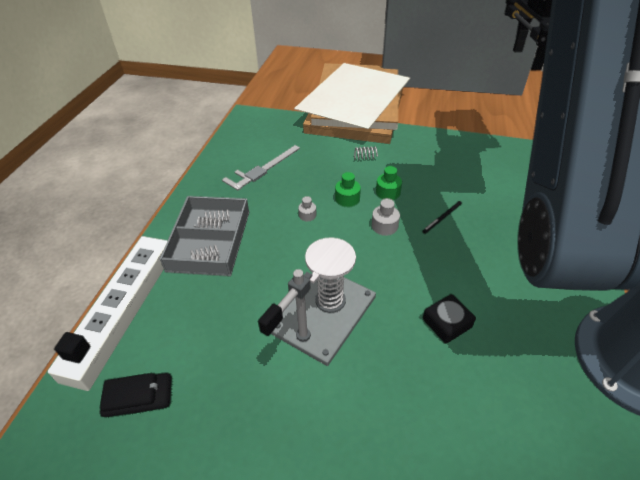

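View pics/top0.png

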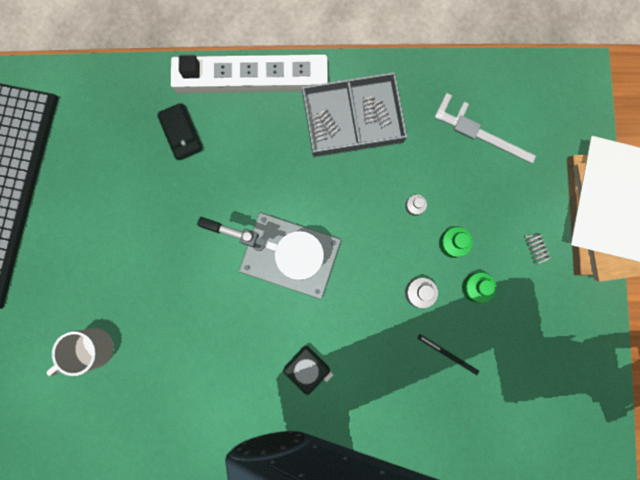

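The top picture shows the larger grey weight at (423,291), the small one at (417,204), and green look-alikes at (457,241) and (480,287). The plate is at (299,255) and the black grip at (209,223). Next I'll refine these positions with depth.

```bash
cat > h.py <<'E'
from rig import *
import numpy as np, cv2
def cloud(name,d,wr=None):
    ci=camera_info(name); f=240/np.tan(np.radians(ci['vfov']/2))
    K=np.array([[f,0,ci['cx']],[0,f,ci['cy']],[0,0,1]])
    v,u=np.mgrid[:480,:640]
    n=cv2.undistortPoints(np.stack([u,v],-1).reshape(-1,1,2).astype(np.float64),K,np.array(ci['dist'],float)).reshape(480,640,2)
    P=np.dstack([n*d[...,None],d])
    if name=='wrist':
        T=np.array(ci['tool_from_camera']);P=P@T[:3,:3].T+T[:3,3]
        return P@np.array(wr['tcp_rot']).T+np.array(wr['position'])
    return (P-np.array(ci['t']))@np.array(ci['R'])
def circ(P):
    A=np.c_[2*P[:,:2],np.ones(len(P))];
    (c,r)=cv2.minEnclosingCircle(P[:,:2].astype(np.float32)*1000)
    return np.array(c)/1000,r/1000
E
python3 - <<'E'
from h import *
p,d=capture('top');W=cloud('top',d)
def box(x,y,r,z0,z1):
    m=(np.hypot(W[...,0]-x,W[...,1]-y)<r)&(W[...,2]>z0)&(W[...,2]<z1)&(d>0);return W[m]
for n,a in dict(knob=(.458,-.207,.04,.056,.075),body=(.458,-.207,.04,.025,.045),plate=(.525,.009,.045,.12,.15),smallknob=(.62,-.208,.03,.036,.056)).items():
    Q=box(*a);print(n,len(Q),Q.mean(0).round(4),np.median(Q[:,2]).round(4),circ(Q))
Q=box(.56,.13,.09,.12,.22);print(len(Q))
for l in('mark_grip',):
    for r in silhouettes(l,'top')[:3]:
        m=r['region']&(d>0);v,u=np.where(m);print(l,r['score'],m.sum(),u.mean(),v.mean(),np.median(W[m],0).round(4))
m=(p.max(2)<45)&(W[...,2]>.1)&(W[...,1]>.08)&(W[...,1]<.2)&(W[...,0]<.65)
Q=W[m];print(len(Q),Q.mean(0),np.median(Q[:,2]),Q.min(0),Q.max(0))
print(cv2.minAreaRect((Q[:,:2]*1000).astype(np.float32)))
p,d=capture('side');W=cloud('side',d)
for n,a in dict(knob=(.458,-.207,.04,.058,.075),plate=(.525,.009,.045,.12,.15)).items():
    Q=box(*a);print(n,len(Q),Q.mean(0).round(4),np.median(Q[:,2]).round(4),circ(Q))
m=(p.max(2)<45)&(W[...,2]>.1)&(W[...,1]>.08)&(W[...,1]<.2)&(W[...,0]<.65)&(W[...,0]>.45)
Q=W[m];print(len(Q),Q.mean(0),Q.min(0),Q.max(0))
E
```

```text
knob 206 [ 0.4575 -0.2202  0.0643] 0.0645 (array([ 0.45760019, -0.22073528]), 0.014122803688049317)
body 503 [ 0.4578 -0.2171  0.035 ] 0.0352 (array([ 0.4575    , -0.22061133]), 0.028040311813354493)
plate 1842 [0.5242 0.004  0.1345] 0.1346 (array([0.52499811, 0.00889634]), 0.04488954544067383)
smallknob 102 [ 0.6236 -0.2171  0.045 ] 0.0453 (array([ 0.62458478, -0.21743381]), 0.010451078414916992)
764
mark_grip 0.69 504 229.0 231.51388888888889 [0.5633 0.118  0.1605]
104 [0.32301868 0.09734694 0.25947801] 0.28078509907184945 [0.25014374 0.0802008  0.1566054 ] [0.58414272 0.1579418  0.3114349 ]
((419.4714660644531, 113.38304138183594), (339.85296630859375, 26.864704132080078), 10.655709266662598)
knob 124 [ 0.4546 -0.2167  0.0627] 0.063 (array([ 0.45480002, -0.21850615]), 0.014216550827026367)
plate 1646 [0.5208 0.0089 0.1331] 0.1334 (array([0.52520398, 0.00893915]), 0.0449056282043457)
458 [0.57001975 0.15300056 0.15701669] [0.559713   0.13114532 0.13729846] [0.58258343 0.16721813 0.16681989]
```

```bash
python3 -m jog '-0.033 -0.045 0 0 0 -7 1; -0.066 -0.09 0 0 0 -14 1; -0.1 -0.134 0 0 0 -21 1; -0.133 -0.179 0.01 0 0 -28 1; -0.166 -0.224 0.02 0 0 -35 1; -0.199 -0.269 0.03 0 0 -42 1; -0.233 -0.313 0.04 0 0 -49 1; -0.266 -0.358 0.045 0 0 -56 1'
python3 -m jog '0 0 0 0 0 0 1; 0 0 0 0 0 0 1; 0 0 0 0 0 0 1'
python3 - <<'E'
from h import *
s=read_state();print(s['time_s'],s['position'],s['tcp_rot'],s['force'],s['joint_positions'])
p,d=capture('wrist');cv2.imwrite("pics/w1.png",p[:,:,::-1]);W=cloud('wrist',d,s)
m=(np.hypot(W[...,0]-.457,W[...,1]+.22)<.03)&(W[...,2]>.056)&(W[...,2]<.075)&(d>0)
Q=W[m];print(len(Q),Q.mean(0),circ(Q) if len(Q) else 0)
# tester from top
p,d=capture('top');cv2.imwrite("pics/t1.png",p[:,:,::-1]);W=cloud('top',d);x,y,z=W[...,0],W[...,1],W[...,2]
m=(abs(x-.525)<.07)&(y>-.06)&(y<.22)&(x>.45)&(x<.65)&(z>.115)&(z<.2)&(d>0)
Q=W[m];print('tester',len(Q)); 
pl=(z>.12)&(z<.145)&(np.hypot(x-.525,y-.005)<.08)&(d>0);v,u=np.where(pl)
Q=W[pl];print(Q.min(0),Q.max(0),np.median(Q,0))
# far half
cc=np.median(Q,0)
g=(z>.115)&(z<.21)&(x>.5)&(x<.62)&(y>.055)&(y<.2)&(d>0)
for yy in np.arange(.055,.2,.008):
    q=W[g&(abs(y-yy)<.004)]
    if len(q):print(round(yy,3),len(q),q[:,0].min().round(4),q[:,0].max().round(4),np.median(q[:,2]).round(4),p[g&(abs(y-yy)<.004)].mean(0).round())
E
```

```text
time_s: 1.85
position: [0.4573, -0.2189, 0.1587]
tcp_rot: [[0.968, -0.25, 0.0], [-0.25, -0.968, -0.0], [0.0, 0.0, -1.0]]
force: [1.7, -0.4, -1.0]
opening: 1.003
time_s: 2.22
position: [0.4562, -0.222, 0.1592]
tcp_rot: [[0.967, -0.256, 0.0], [-0.256, -0.967, -0.001], [0.001, 0.001, -1.0]]
force: [-0.6, 0.1, -0.0]
opening: 1.003
2.225 [ 0.45620763 -0.22195334  0.15919274] [[ 9.66661712e-01 -2.56056546e-01  4.23772052e-04]
 [-2.56056192e-01 -9.66661610e-01 -7.46989751e-04]
 [ 6.00915790e-04  6.13576934e-04 -9.99999631e-01]] [-0.61820983  0.12133788 -0.01516289] [-3.85697694e+01  2.48786204e+01  1.01544307e+02 -2.27866842e-02
  5.35314072e+01 -2.37200409e+01]
872 [ 0.45653136 -0.21704512  0.06483875] (array([ 0.45616608, -0.21807281]), 0.014137384414672851)
tester 2583
[ 0.48428655 -0.03594666  0.12951866] [0.56380365 0.07713291 0.1445688 ] [0.52515172 0.00388264 0.13449119]
0.055 13 0.5379 0.548 0.1507 [168. 176. 176.]
0.063 32 0.5397 0.5512 0.1519 [132. 142. 143.]
0.071 69 0.5397 0.5603 0.158 [107. 117. 116.]
0.079 96 0.5375 0.5638 0.1629 [151. 157. 155.]
0.087 68 0.5395 0.5655 0.1633 [170. 177. 175.]
0.095 48 0.5422 0.5655 0.16 [153. 165. 160.]
0.103 40 0.5519 0.5649 0.1545 [200. 204. 200.]
0.111 38 0.555 0.5684 0.1543 [199. 202. 198.]
0.119 42 0.557 0.5721 0.1548 [199. 202. 198.]
0.127 47 0.5603 0.5756 0.1551 [152. 158. 153.]
0.135 60 0.5619 0.5788 0.1641 [54. 68. 61.]
0.143 54 0.564 0.5822 0.164 [53. 66. 60.]
0.151 55 0.5662 0.5842 0.1645 [50. 63. 56.]
0.159 47 0.5693 0.5858 0.164 [48. 67. 58.]
0.167 10 0.5725 0.5825 0.1631 [57. 98. 76.]
```

View pics/w1.png

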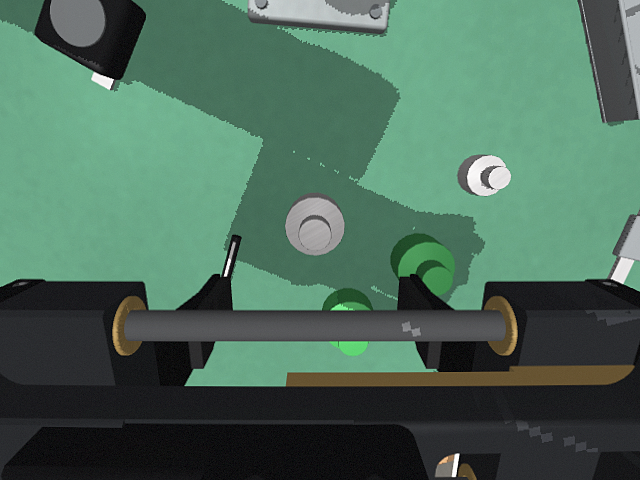

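View pics/t1.png

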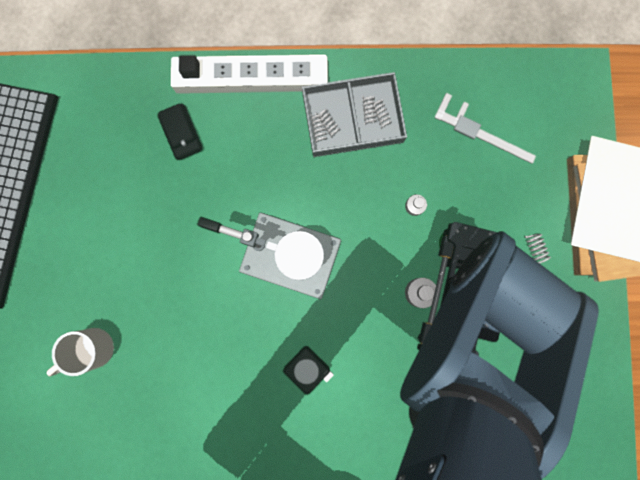

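```bash
python3 -m jog '0 -0.003 0.03 0 0 0 1; 0 -0.003 0.06 0 0 0 1; 0 -0.003 0.085 0 0 0 1; 0 -0.003 0.095 0 0 0 0.8; 0 -0.003 0.1 0 0 0 0.7; 0 -0.003 0.101 0 0 0 0.6; 0 -0.003 0.101 0 0 0 0.6'
python3 - <<'E'
from h import *
s=read_state();print(s['time_s'],s['position'])
p,d=capture('wrist');cv2.imwrite("pics/w2.png",p[:,:,::-1])
E
```

```text
time_s: 3.2
position: [0.4577, -0.218, 0.0586]
tcp_rot: [[0.967, -0.254, 0.001], [-0.254, -0.967, -0.001], [0.001, 0.001, -1.0]]
force: [-0.0, 0.6, 0.2]
opening: 0.648
3.2 [ 0.45773519 -0.2179614   0.05862638]
```

View pics/w2.png

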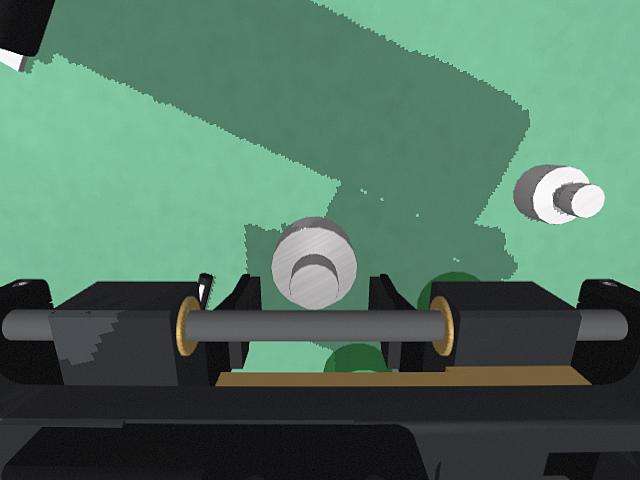

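The knob (315,283) sits centred between the fingers at (245,300) and (385,300). I'll close and lift a little.

```bash
python3 -m jog '0 0 0 0 0 0 0.3; 0 0 0 0 0 0 0.2; 0 0 0 0 0 0 0.1; 0 0 0 0 0 0 0; 0 0 0 0 0 0 0; 0 0 0 0 0 0 0; 0 0 0 0 0 0 0'
python3 -m jog '0 0 -0.01 0 0 0 0; 0 0 -0.03 0 0 0 0; 0 0 -0.06 0 0 0 0; 0 0 -0.1 0 0 0 0; 0 0 -0.15 0 0 0 0; 0 0 -0.18 0 0 0 0;0 0 -0.18 0 0 0 0;0 0 -0.18 0 0 0 0'
python3 -m jog '0 0 0 0 0 0 0; 0 0 0 0 0 0 0'
python3 - <<'E'
from h import *
s=read_state();print(s['time_s'],s['position'],s['force'])
p,d=capture('wrist');cv2.imwrite("pics/w3.png",p[:,:,::-1]);W=cloud('wrist',d,s)
p2,d2=capture('side');cv2.imwrite("pics/s3.png",p2[:,:,::-1])
L=(W-s['position'])@np.array(s['tcp_rot'])
m=(np.hypot(L[...,0],L[...,1])<.035)&(L[...,2]>-.02)&(L[...,2]<.05)&(d>0)
v,u=np.where(m)
for a,b in((-.02,-.003),(-.003,.01),(.01,.035)):
    Q=L[m&(L[...,2]>a)&(L[...,2]<b)]
    if len(Q)>5: print(a,len(Q),np.median(Q,0),Q.min(0),Q.max(0),circ(Q))
E
```

```text
time_s: 4.12
position: [0.4573, -0.2176, 0.0579]
tcp_rot: [[0.967, -0.254, -0.0], [-0.254, -0.967, 0.0], [-0.0, -0.0, -1.0]]
force: [-0.5, 0.1, -0.4]
opening: 0.009
time_s: 5.12
position: [0.4566, -0.217, 0.2375]
tcp_rot: [[0.967, -0.254, -0.001], [-0.254, -0.967, 0.001], [-0.001, -0.0, -1.0]]
force: [0.3, -0.4, -0.7]
opening: 0.007
time_s: 5.38
position: [0.4568, -0.2172, 0.2368]
tcp_rot: [[0.967, -0.254, -0.002], [-0.254, -0.967, 0.002], [-0.002, -0.001, -1.0]]
force: [0.1, 0.4, 0.2]
opening: 0.005
5.375 [ 0.45675346 -0.21718339  0.23677785] [0.06560722 0.41442971 0.22847806]
-0.02 37 [ 0.00034329 -0.01114555 -0.01951252] [-0.0093995  -0.01279281 -0.01996102] [ 0.00753776 -0.01043375 -0.01863691] (array([-0.00093087, -0.01237592]), 0.00846879482269287)
```

View pics/w3.png

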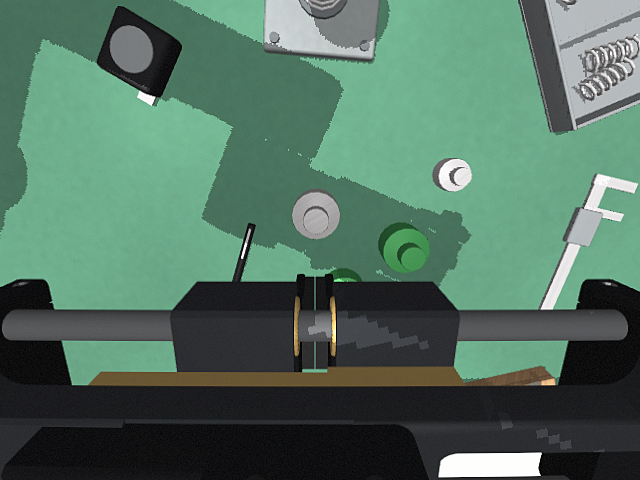

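View pics/s3.png

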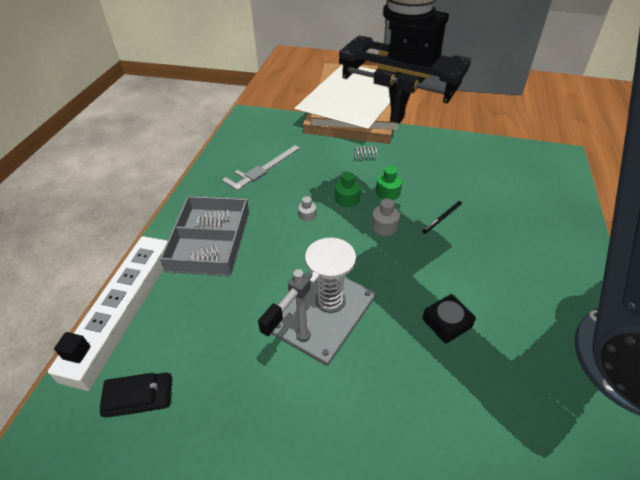

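The gripper shut on nothing: the weight is still standing at (386,218) in the side view. I'll check where the TCP really projects before trying again.

Run:
```python
from h import *
s=read_state();R=np.array(s['tcp_rot']);t=np.array(s['position'])
def proj(name,X):
    ci=camera_info(name); f=240/np.tan(np.radians(ci['vfov']/2));K=np.array([[f,0,ci['cx']],[0,f,ci['cy']],[0,0,1]])
    if name=='wrist':
        T=np.linalg.inv(np.array(ci['tool_from_camera']));L=(X-t)@R;C=L@T[:3,:3].T+T[:3,3]
    else: C=X@np.array(ci['R']).T+np.array(ci['t'])
    return cv2.projectPoints(C.reshape(-1,1,3),np.zeros(3),np.zeros(3),K,np.array(ci['dist'],float))[0].reshape(-1,2).round(1)
X=np.array([t,t+R[:,2]*.019,t-R[:,2]*.051])
for c in('wrist','side','top'):print(c,proj(c,X))
print(camera_info('wrist')['tool_from_camera'])
for c in ('wrist','side'):
    p,d=capture(c);W=cloud(c,d,s);x,y,z=np.moveaxis(W,-1,0)
    m=(np.hypot(x-.457,y+.218)<.035)&(z>.057)&(z<.08)&(d>0);print(c,m.sum(),circ(W[m]),np.median(W[m],0))
    L=(W-t)@R
    m=(abs(L[...,0])<.03)&(abs(L[...,1])<.04)&(abs(L[...,2])<.04)&(d>0)
    v,u=np.where(m)
    if len(u):print('finger',len(u),u.min(),u.max(),v.min(),v.max(),L[m].min(0).round(4),L[m].max(0).round(4),np.median(L[m],0))
```

```text
wrist [[316.1 282.3]
 [316.  270.7]
 [316.6 327.8]]
side [[394.8 127.8]
 [393.7 137.2]
 [397.8 100.9]]
top [[449.1 294.4]
 [445.7 294.2]
 [458.9 294.9]]
[[ 9.99998688e-01  1.61975224e-03  2.04978920e-05 -9.71843895e-04]
 [-1.56588174e-03  9.63345435e-01  2.68259428e-01 -7.50024388e-02]
 [ 4.14767259e-04 -2.68259108e-01  9.63346708e-01 -1.80987287e-01]
 [ 0.00000000e+00  0.00000000e+00  0.00000000e+00  1.00000000e+00]]
wrist 539 (array([ 0.45627466, -0.21787733]), 0.013909773826599121) [ 0.45639303 -0.21732014  0.06521332]
finger 631 296 333 274 295 [-0.0101 -0.0131 -0.04  ] [ 0.0082 -0.0102 -0.0178] [-0.00115674 -0.01126387 -0.02994566]
side 132 (array([ 0.45428781, -0.21829225]), 0.015093390464782714) [ 0.45471998 -0.21647905  0.0627633 ]
finger 168 390 405 107 123 [-0.0117 -0.0117 -0.04  ] [ 0.0076  0.0114 -0.0172] [-0.00387833 -0.00855581 -0.02864564]
```

Run:
```python
from h import *
s=read_state();R=np.array(s['tcp_rot']);t=np.array(s['position'])
p,d=capture('side');W=cloud('side',d);L=(W-t)@R
m=(np.abs(L)<.16).all(-1)&(d>0)&(W[...,2]>.15)
q=L[m]
for a in np.arange(-.15,.03,.006):
    k=q[(q[:,2]>=a)&(q[:,2]<a+.006)]
    if len(k):print(round(a,3),len(k),k.min(0)[:2].round(3),k.max(0)[:2].round(3))
cv2.imwrite('pics/s4.png',cv2.resize(p[0:150,300:500,::-1],(800,600),interpolation=cv2.INTER_NEAREST))
```

```text
-0.15 214 [-0.052 -0.028] [0.016 0.023]
-0.144 235 [-0.052 -0.027] [0.016 0.023]
-0.138 208 [-0.052 -0.028] [0.017 0.024]
-0.132 1477 [-0.097 -0.038] [0.093 0.037]
-0.126 581 [-0.097 -0.038] [0.092 0.029]
-0.12 308 [-0.096 -0.038] [0.091 0.024]
-0.114 419 [-0.095 -0.04 ] [0.09  0.034]
-0.108 435 [-0.089 -0.04 ] [0.084 0.004]
-0.102 409 [-0.089 -0.04 ] [0.086 0.019]
-0.096 244 [-0.089 -0.04 ] [0.085 0.038]
-0.09 57 [-0.089 -0.038] [0.083 0.038]
-0.084 10 [-0.03  -0.013] [ 0.008 -0.008]
-0.078 46 [-0.018 -0.012] [ 0.013 -0.005]
-0.072 59 [-0.017 -0.013] [0.013 0.002]
-0.066 73 [-0.016 -0.012] [0.013 0.009]
-0.06 63 [-0.014 -0.012] [0.01  0.011]
-0.054 47 [-0.014 -0.012] [0.01 0.01]
-0.048 49 [-0.013 -0.011] [0.008 0.008]
-0.042 44 [-0.012 -0.012] [0.007 0.011]
-0.036 48 [-0.012 -0.011] [0.007 0.012]
-0.03 45 [-0.011 -0.011] [0.007 0.013]
-0.024 46 [-0.011 -0.011] [0.007 0.01 ]
-0.018 5 [-0.01 -0.01] [ 0.001 -0.008]
```

View pics/s4.png

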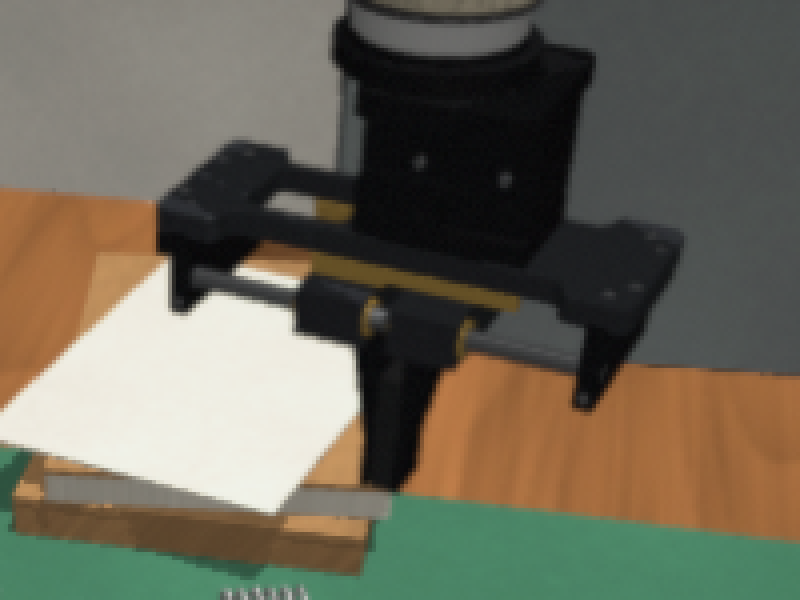

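The crop and depth data show the fingertips 17–18 mm behind the reported TCP and the gripper body about 88 mm behind. The real gripper therefore sits about 36.5 mm higher than reported, so the earlier close was above the knob. I'll correct for that and go down again.

```bash
python3 -m jog '0 0 0.03 0 0 0 0.7; 0 0 0.06 0 0 0 0.7; 0 0 0.09 0 0 0 0.7; 0 0 0.115 0 0 0 0.7; 0 0 0.13 0 0 0 0.7; 0 0 0.14 0 0 0 0.7;  0 0 0.14 0 0 0 0.7'
python3 -m jog '0 0.0005 0.02 0 0 0 0.7; 0 0.0005 0.04 0 0 0 0.7; 0 0 0.055 0 0 0 0.7; 0 0 0.066 0 0 0 0.7; 0 0 0.072 0 0 0 0.7; 0 0 0.075 0 0 0 0.7; 0 0 0.076 0 0 0 0.7; 0 0 0.076 0 0 0 0.7'
python3 - <<'E'
from h import *
s=read_state();print(s['time_s'],s['position'],s['force'])
p,d=capture('wrist');cv2.imwrite("pics/w5.png",p[:,:,::-1]);p,d=capture('side');cv2.imwrite('pics/s5.png',cv2.resize(p[100:250,300:500,::-1],(800,600),interpolation=cv2.INTER_NEAREST))
E
```

```text
time_s: 6.5
position: [0.4573, -0.2176, 0.0977]
tcp_rot: [[0.967, -0.254, -0.001], [-0.254, -0.967, 0.0], [-0.001, -0.0, -1.0]]
force: [-0.7, -0.4, 0.2]
opening: 0.671
time_s: 7.5
position: [0.4575, -0.2177, 0.0222]
tcp_rot: [[0.967, -0.254, 0.0], [-0.254, -0.967, -0.0], [0.0, 0.0, -1.0]]
force: [-0.3, -0.5, -0.1]
opening: 0.695
7.5 [ 0.45748714 -0.21769833  0.02218575] [-0.31371911 -0.4720516  -0.05505786]
```

View pics/w5.png

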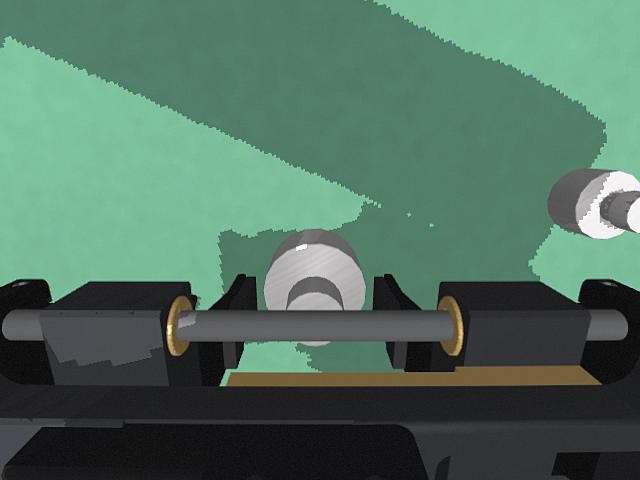

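View pics/s5.png

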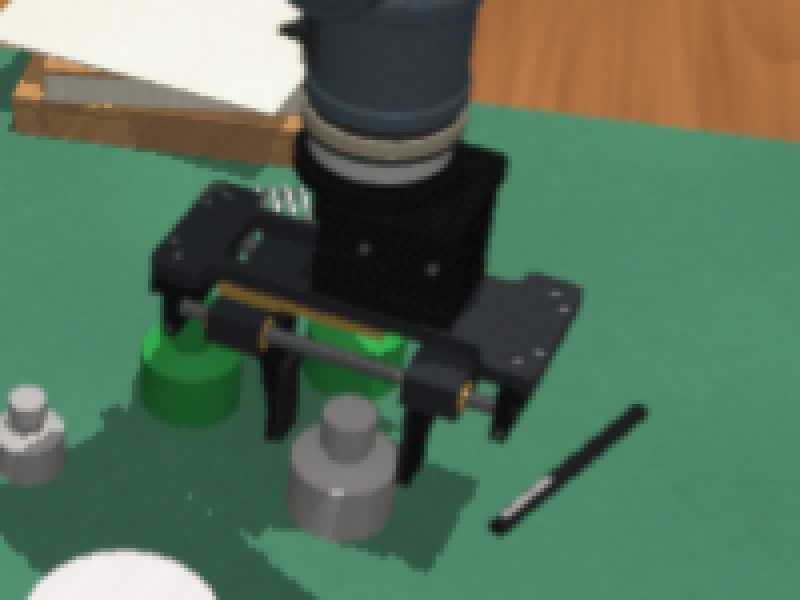

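In the side crop the fingertips (278,435) and (410,480) bracket the knob, and their midpoint lies over the weight's axis. Closing now.

```bash
python3 -m jog '0 0 0 0 0 0 0.4; 0 0 0 0 0 0 0.2; 0 0 0 0 0 0 0.1; 0 0 0 0 0 0 0; 0 0 0 0 0 0 0; 0 0 0 0 0 0 0'
python3 -m jog '0 0 -0.01 0 0 0 0; 0 0 -0.03 0 0 0 0; 0 0 -0.06 0 0 0 0; 0 0 -0.09 0 0 0 0; 0 0 -0.1 0 0 0 0; 0 0 -0.1 0 0 0 0;0 0 -0.1 0 0 0 0'
python3 - <<'E'
from h import *
s=read_state();print(s['time_s'],s['position'],s['tcp_rot'],s['joint_positions'])
F=[]
for c in ('wrist','side')*4:
    p,d=capture(c);F.append(read_state()['force']); 
    if c=='side':cv2.imwrite('pics/s6.png',cv2.resize(p[50:200,300:500,::-1],(800,600),interpolation=cv2.INTER_NEAREST))
print(np.array(F).round(2),np.mean(F,0))
W=cloud('side',d);t=np.array(s['position']);R=np.array(s['tcp_rot']);L=(W-t)@R
m=(np.hypot(L[...,0],L[...,1])<.032)&(L[...,2]>-.06)&(L[...,2]<.05)&(d>0)&(p.min(2)>70)
print(m.sum(),L[m].min(0),L[m].max(0),np.median(L[m],0))
E
```

```text
time_s: 8.35
position: [0.4574, -0.2176, 0.022]
tcp_rot: [[0.967, -0.254, 0.0], [-0.254, -0.967, -0.0], [0.0, 0.0, -1.0]]
force: [-0.1, 0.7, -0.3]
opening: 0.313
time_s: 9.22
position: [0.4564, -0.2169, 0.1209]
tcp_rot: [[0.967, -0.254, -0.002], [-0.254, -0.967, 0.002], [-0.003, -0.001, -1.0]]
force: [0.3, -0.3, -5.5]
opening: 0.309
9.225 [ 0.45639593 -0.21691259  0.12086921] [[ 0.96724118 -0.25385002 -0.00215943]
 [-0.25384675 -0.967243    0.00167784]
 [-0.00251461 -0.00107471 -0.99999626]] [-3.81092269e+01  2.83307615e+01  1.03655810e+02 -9.63757517e-04
  4.81701110e+01 -2.34031980e+01]
[[-0.22 -0.   -5.18]
 [ 0.64  0.37 -3.08]
 [ 0.63  1.   -4.65]
 [-1.1   0.8  -4.84]
 [-0.53 -0.2  -5.09]
 [-0.66 -0.21 -4.32]
 [ 0.74 -0.2  -3.75]
 [-0.23  0.   -3.8 ]] [-0.08965515  0.19534141 -4.33892095]
823 [-0.02926901 -0.02700494 -0.04391346] [0.02556031 0.02087503 0.02397709] [-0.00527954 -0.01230057 -0.01113504]
```

View pics/s6.png

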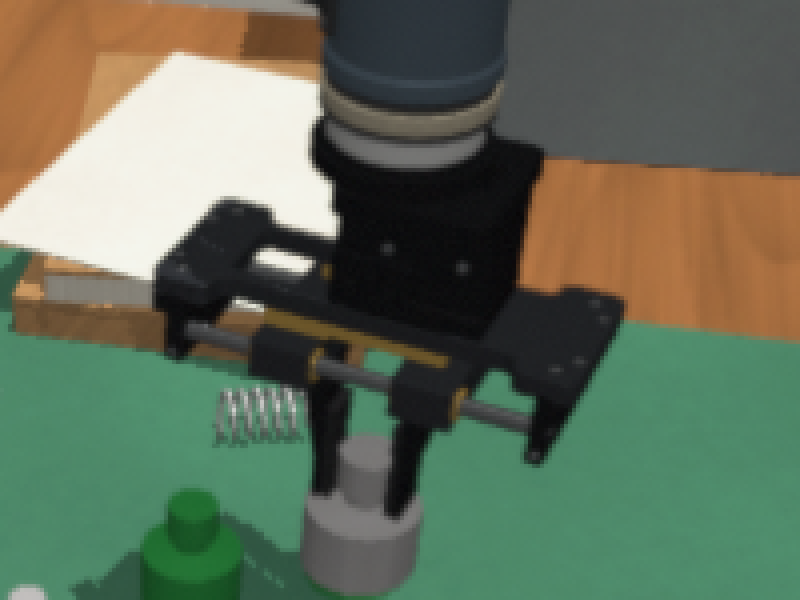

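The weight is held and weighs about 4.4 N, so I expect about 29 mm of sink. I'll raise it and move partway so the wrist camera sees the plate.

```bash
python3 -m jog '0 -0.01 -0.02 0 0 0 0; 0.001 -0.03 -0.04 0 0 1 0; 0.002 -0.055 -0.06 0 0 2 0; 0.003 -0.08 -0.08 0 0 3 0; 0.004 -0.105 -0.08 0 0 4 0; 0.005 -0.125 -0.08 0 0 4.5 0; 0.005 -0.13 -0.08 0 0 4.5 0; 0.005 -0.13 -0.08 0 0 4.5 0'
python3 -m jog '0 0 0 0 0 0 0; 0 0 0 0 0 0 0'
python3 - <<'E'
from h import *
s=read_state();print(s['time_s'],s['position'],s['tcp_rot'])
for c in('wrist','side','top'):
    s=read_state()
    p,d=capture(c);W=cloud(c,d,s);x,y,z=np.moveaxis(W,-1,0);cv2.imwrite(f'pics/{c}7.png',p[:,:,::-1])
    hsv=p.max(2).astype(int)-p.min(2)
    m=(np.hypot(x-.523,y-.006)<.06)&(z>.125)&(z<.142)&(d>0)
    m&= (hsv<40)
    n,lab,st,_=cv2.connectedComponentsWithStats(m.astype(np.uint8))
    k=1+np.argmax(st[1:,4]);mm=(lab==k)
    op=cv2.morphologyEx(mm.astype(np.uint8),cv2.MORPH_OPEN,np.ones((21,21)))>0
    Q=W[op];cn=cv2.findContours(op.astype(np.uint8),0,1)[0];cn=max(cn,key=len)[:,0];E=W[cn[:,1],cn[:,0]]
    from scipy.optimize import least_squares
    r=least_squares(lambda q:np.hypot(E[:,0]-q[0],E[:,1]-q[1])-.04,[.523,.006],loss='soft_l1',f_scale=.001)
    print(c,op.sum(),np.median(Q[:,2]),r.x,np.abs(r.fun).mean(),Q.mean(0))
    print([ (round(a['score'],2),np.round(a['centre'],4)) for a in spot_in('mark_grip',c)[:2]])
E
```

```text
time_s: 10.62
position: [0.4949, -0.0932, 0.2018]
tcp_rot: [[0.945, -0.328, -0.0], [-0.328, -0.945, -0.0], [-0.0, 0.0, -1.0]]
force: [-0.2, -0.2, -3.5]
opening: 0.307
time_s: 10.88
position: [0.495, -0.0938, 0.2019]
tcp_rot: [[0.944, -0.33, -0.0], [-0.33, -0.944, -0.0], [-0.0, 0.0, -1.0]]
force: [0.7, -0.1, -4.6]
opening: 0.309
10.875 [ 0.49501745 -0.09381903  0.20187957] [[ 9.44028403e-01 -3.29864134e-01 -1.64904694e-04]
 [-3.29864158e-01 -9.44028397e-01 -1.50345754e-04]
 [-1.06081043e-04  1.96326810e-04 -9.99999975e-01]]
wrist 6590 0.13525879444382938 [0.54290314 0.00963785] 0.011395040092298105 [0.52402569 0.00294385 0.13525742]
[(0.36, array([ 0.5018, -0.0839,  0.2165]))]Traceback (most recent call last):
  File "<stdin>", line 12, in <module>
ValueError: max() iterable argument is empty
```

View pics/wrist7.png

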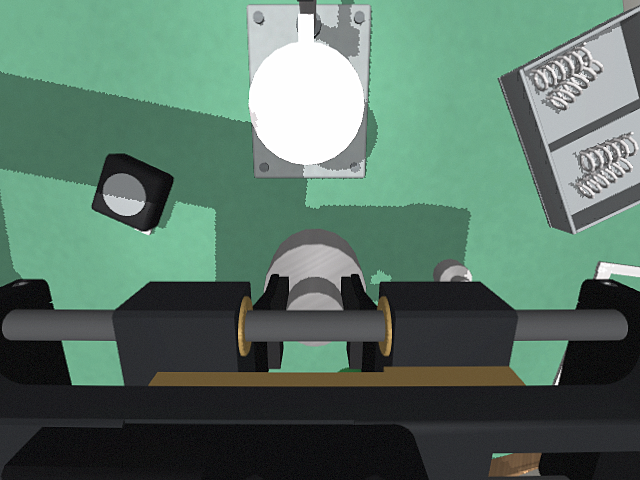

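View pics/side7.png

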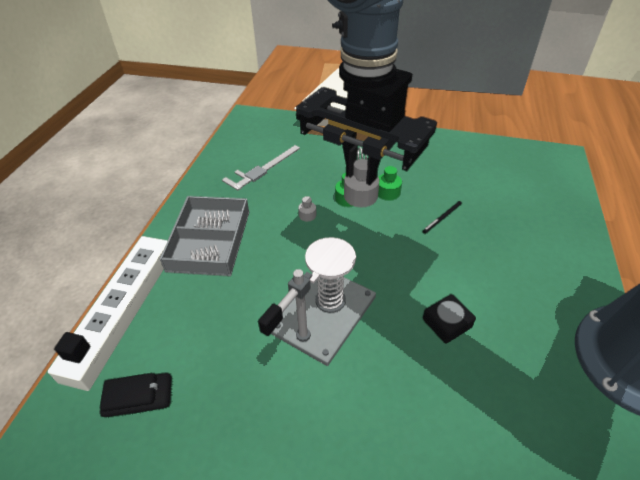

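The plate (307,103) and its pointer and column line up with the picture's vertical, so the yaw is right. The wrist depth puts the plate at (0.524, 0.003, 0.135). I'll move over it.

```bash
python3 -m jog '-0.001 -0.025 0 0 0 0 0; -0.002 -0.05 0 0 0 0 0; -0.003 -0.075 0.005 0 0 0 0; -0.004 -0.093 0.015 0 0 0 0; -0.0045 -0.102 0.025 0 0 0 0; -0.0045 -0.102 0.027 0 0 0 0; -0.0045 -0.102 0.027 0 0 0 0'
python3 -m jog '0 0 0 0 0 0 0; 0 0 0 0 0 0 0'
python3 - <<'E'
from h import *
for c in('wrist','side','top'):
    s=read_state();p,d=capture(c)
    if c=='side':p=cv2.resize(p[150:360,230:430],(800,600)) if 0 else cv2.resize(p[130:355,230:530],(800,600))
    cv2.imwrite(f'pics/{c}8.png',p[:,:,::-1]);
print(s['time_s'],s['position'],s['force'])
E
```

```text
time_s: 11.9
position: [0.5242, 0.0041, 0.1746]
tcp_rot: [[0.944, -0.329, -0.001], [-0.329, -0.944, -0.0], [-0.001, 0.001, -1.0]]
force: [0.2, -0.4, -4.3]
opening: 0.309
time_s: 12.15
position: [0.5246, 0.0041, 0.1753]
tcp_rot: [[0.944, -0.33, 0.001], [-0.33, -0.944, -0.0], [0.001, 0.0, -1.0]]
force: [0.9, -0.0, -4.3]
opening: 0.303
12.25 [0.52456751 0.00432057 0.17521243] [ 0.67469263  0.19614821 -4.47203164]
```

View pics/side8.png

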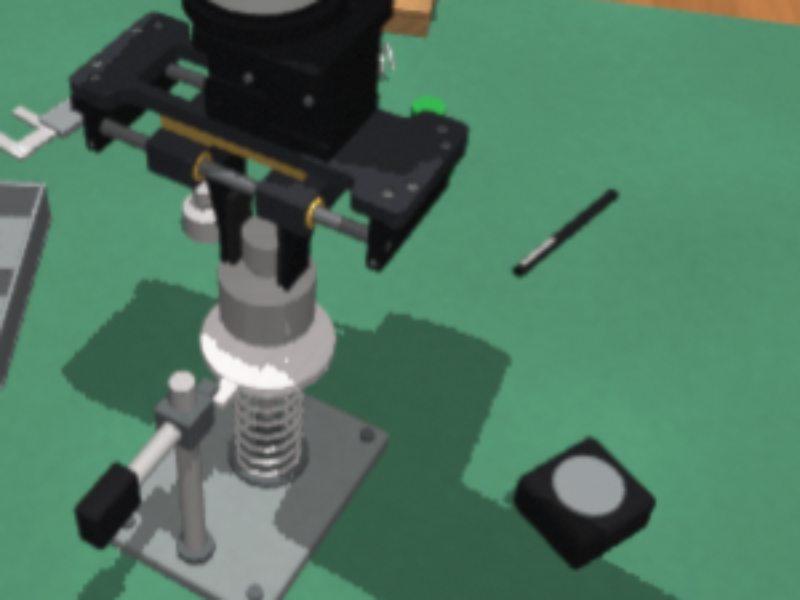

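View pics/wrist8.png

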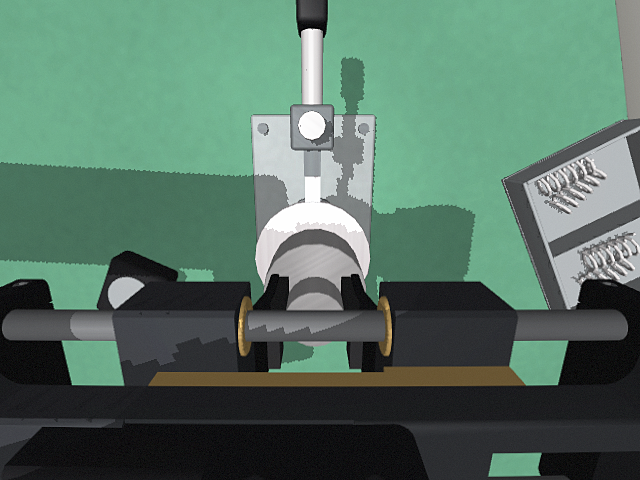

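The weight looks centred over the plate in both views. I'll lower slowly onto the spring.

```bash
python3 -m jog '0 0 0.006 0 0 0 0; 0 0 0.012 0 0 0 0; 0 0 0.017 0 0 0 0; 0 0 0.022 0 0 0 0; 0 0 0.026 0 0 0 0; 0 0 0.03 0 0 0 0; 0 0 0.034 0 0 0 0; 0 0 0.034 0 0 0 0'
python3 -m jog '0 0 0.003 0 0 0 0; 0 0 0.006 0 0 0 0;0 0 0.006 0 0 0 0;0 0 0.006 0 0 0 0'
python3 - <<'E'
from h import *
F=[]
for i in range(10):
    p,d=capture('side');F.append(read_state()['force'])
print(read_state()['time_s'],read_state()['position'],np.mean(F,0),np.std(F,0)/3)
cv2.imwrite('pics/side9.png',cv2.resize(p[130:355,230:530,::-1],(800,600)))
E
```

```text
time_s: 13.3
position: [0.5243, 0.0047, 0.1407]
tcp_rot: [[0.944, -0.329, -0.001], [-0.329, -0.944, 0.0], [-0.001, 0.0, -1.0]]
force: [-2.2, 0.1, -1.6]
opening: 0.311
time_s: 13.8
position: [0.5246, 0.0047, 0.135]
tcp_rot: [[0.944, -0.329, 0.0], [-0.329, -0.944, -0.0], [0.0, -0.0, -1.0]]
force: [-1.4, 0.5, -1.5]
opening: 0.309
14.3 [0.52459523 0.00467305 0.13499853] [-0.9434341   0.18547009 -0.7717383 ] [0.10222788 0.1919994  0.11184961]
```

View pics/side9.png

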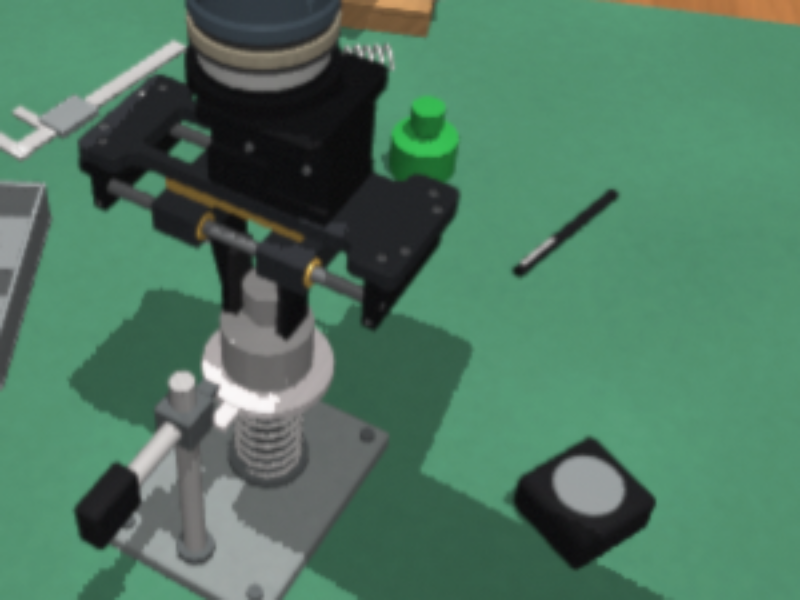

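```bash
python3 -m jog '0 0 0.003 0 0 0 0; 0 0 0.005 0 0 0 0;0 0 0.005 0 0 0 0;0 0 0.005 0 0 0 0.35;0 0 0.005 0 0 0 0.4;0 0 0.005 0 0 0 0.45;0 0 0.005 0 0 0 0.55; 0 0 0.005 0 0 0 0.65'
python3 -m jog '0 0 0 0 0 0 0.7; 0 0 0 0 0 0 0.7;0 0 0 0 0 0 0.7;0 0 0 0 0 0 0.7'
python3 - <<'E'
from h import *
s=read_state();p,d=capture('side');print(s['time_s'],s['position'],s['force'])
cv2.imwrite('pics/side10.png',cv2.resize(p[130:355,230:530,::-1],(800,600)))
p,d=capture('wrist');cv2.imwrite('pics/wrist10.png',p[:,:,::-1])
E
```

```text
time_s: 15.3
position: [0.5245, 0.0047, 0.13]
tcp_rot: [[0.944, -0.329, 0.0], [-0.329, -0.944, -0.0], [0.0, 0.0, -1.0]]
force: [-0.0, -0.2, -0.1]
opening: 0.578
time_s: 15.8
position: [0.5244, 0.0047, 0.13]
tcp_rot: [[0.944, -0.329, -0.0], [-0.329, -0.944, 0.0], [-0.0, -0.0, -1.0]]
force: [0.1, 0.2, -0.2]
opening: 0.699
15.8 [0.52442892 0.00469734 0.12995531] [ 0.06012761  0.22880504 -0.1993813 ]
```

View pics/side10.png

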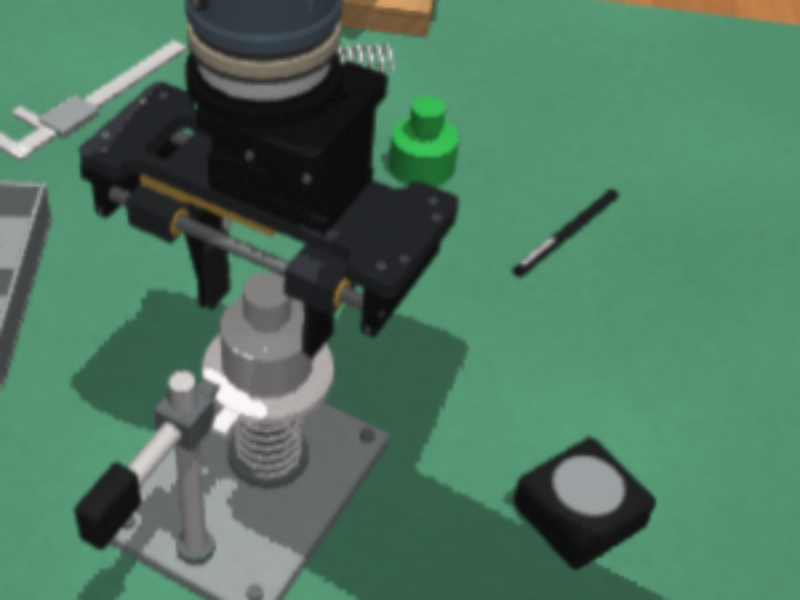

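View pics/wrist10.png

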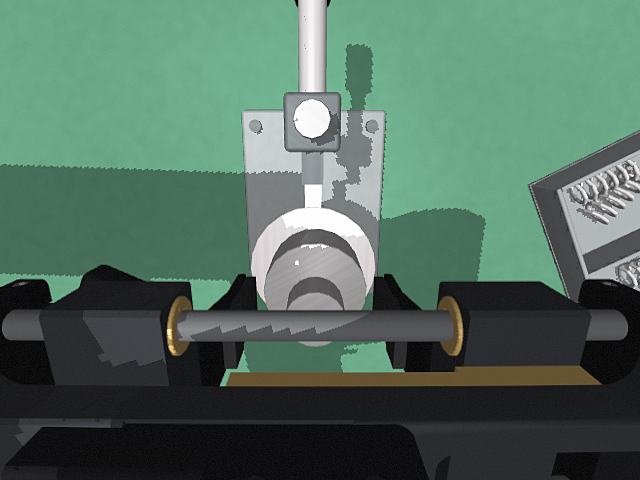

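The weight stands on the plate, let go, with the fingers clear on both sides. I'll go straight up and then measure.

```bash
python3 -m jog '0 0 -0.01 0 0 0 0.7; 0 0 -0.03 0 0 0 0.7; 0 0 -0.06 0 0 0 0.7;0 0 -0.09 0 0 0 0.7;0 0 -0.12 0 0 0 0.7;0 0 -0.15 0 0 0 0.7;0 0 -0.16 0 0 0 0.7;0 0 -0.16 0 0 0 0.7'
python3 -m jog '0 0 0 0 0 0 0.7; 0 0 0 0 0 0 0.7'
python3 - <<'E'
from h import *
Z={}
for c in('wrist','side','top'):
    s=read_state();p,d=capture(c);cv2.imwrite(f'pics/{c}11.png',p[:,:,::-1])
    W=cloud(c,d,s);np.savez(f'{c}11.npz',p=p,d=d,W=W)
    x,y,z=np.moveaxis(W,-1,0)
    o=np.array([.524,.004]);ey=np.array([.33,.944]);ex=np.array([.944,-.33])
    a=(W[...,:2]-o)@ex;b=(W[...,:2]-o)@ey
    print(c)
    for n,(a0,a1,b0,b1,z0,z1) in dict(knobtop=(-.03,.03,-.03,.03,.152,.19),bodytop=(-.03,.03,-.03,.03,.128,.150),plate=(-.042,.042,-.042,.042,.09,.12),tabs=(-.006,.006,.045,.075,.09,.18),ptab=(-.006,.006,.047,.055,.09,.18),mtab=(-.006,.006,.060,.066,.09,.18),grip=(-.02,.02,.13,.18,.1,.2)).items():
        m=(a>a0)&(a<a1)&(b>b0)&(b<b1)&(z>z0)&(z<z1)&(d>0)
        if m.sum()>3:
            v,u=np.where(m);print(' ',n,m.sum(),'px',u.mean().round(),v.mean().round(),'ab',a[m].min().round(4),a[m].max().round(4),b[m].min().round(4),b[m].max().round(4),'z',np.percentile(z[m],[5,50,95]).round(4))
print(s['time_s'],s['position'])
E
```

```text
time_s: 16.9
position: [0.5245, 0.0047, 0.2904]
tcp_rot: [[0.944, -0.329, 0.001], [-0.329, -0.944, -0.0], [0.001, -0.0, -1.0]]
force: [-0.4, -0.1, -0.3]
opening: 0.699
time_s: 17.15
position: [0.5237, 0.0048, 0.2887]
tcp_rot: [[0.944, -0.329, -0.003], [-0.329, -0.944, 0.001], [-0.003, 0.0, -1.0]]
force: [-0.1, -0.1, -0.3]
opening: 0.702
wrist
  knobtop 804 px 316.0 232.0 ab -0.0143 0.013 -0.0141 0.014 z [0.1613 0.1731 0.1743]
  bodytop 1652 px 316.0 221.0 ab -0.0285 0.0265 -0.0272 0.0277 z [0.1409 0.1438 0.1452]
  plate 1585 px 313.0 205.0 ab -0.0411 0.0378 -0.0378 0.0411 z [0.1068 0.1083 0.1098]
  tabs 254 px 315.0 162.0 ab -0.0054 0.0053 0.0452 0.0742 z [0.1061 0.1525 0.1564]
  ptab 64 px 316.0 172.0 ab -0.005 0.0025 0.0471 0.0546 z [0.1058 0.1066 0.1079]
  mtab 56 px 315.0 162.0 ab -0.0054 0.0019 0.06 0.0654 z [0.1518 0.1528 0.1544]
  grip 1103 px 315.0 52.0 ab -0.0104 0.0056 0.13 0.1721 z [0.1545 0.1649 0.1665]
side
  knobtop 335 px 330.0 243.0 ab -0.0154 0.0118 -0.0143 0.0136 z [0.1548 0.1705 0.1727]
  bodytop 688 px 330.0 258.0 ab -0.0292 0.0268 -0.0289 0.027 z [0.1305 0.1418 0.1439]
  plate 821 px 331.0 276.0 ab -0.0419 0.037 -0.0386 0.0419 z [0.1019 0.1065 0.1168]
  tabs 66 px 310.0 283.0 ab -0.0059 0.003 0.045 0.0742 z [0.1019 0.106  0.1523]
  ptab 21 px 312.0 289.0 ab -0.0058 0.0023 0.0478 0.0544 z [0.1007 0.1052 0.1066]
  mtab 16 px 306.0 275.0 ab -0.0056 0.003 0.06 0.0654 z [0.1501 0.1513 0.1523]
  grip 518 px 270.0 319.0 ab -0.0109 0.0061 0.1305 0.1708 z [0.1399 0.1609 0.1654]
top
  plate 34 px 320.0 262.0 ab -0.0235 0.0207 -0.0408 -0.0316 z [0.1043 0.1075 0.1105]
17.25 [0.52402365 0.00475597 0.2890266 ]
```

View pics/wrist11.png

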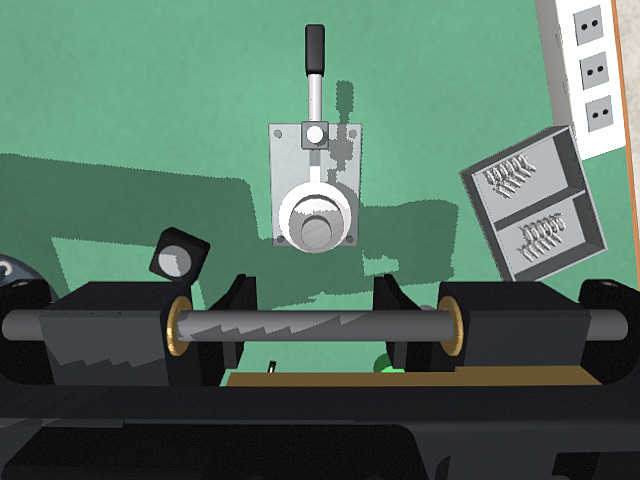

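View pics/side11.png

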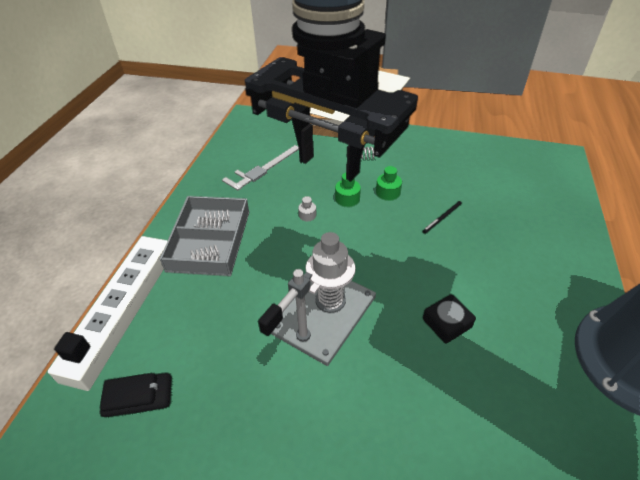

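Weight and plate are concentric within about 2 mm. Plate tab top is at z=0.1066 and marker tab top at 0.1528, so the marker must go down about 46 mm. The grip is at a=−2.4 mm, b=153 mm, with its top at 0.165.

```bash
python3 -m jog '0 -0.03 0 0 0 0 0.7; 0 -0.06 0 0 0 0 0.7; -0.001 -0.09 0 0 0 0 0.7; -0.0015 -0.12 0 0 0 0 0.7; -0.0015 -0.145 0.02 0 0 0 0.7; -0.0015 -0.152 0.05 0 0 0 0.7; -0.0015 -0.152 0.08 0 0 0 0.7;-0.0015 -0.152 0.09 0 0 0 0.7'
python3 -m jog '0 0 0.02 0 0 0 0.7; 0 0 0.04 0 0 0 0.7; 0 0 0.06 0 0 0 0.7; 0 0 0.073 0 0 0 0.7; 0 0 0.08 0 0 0 0.7;  0 0 0.08 0 0 0 0.7; 0 0 0.08 0 0 0 0.7'
python3 - <<'E'
from h import *
s=read_state();p,d=capture('side');print(s['time_s'],s['position'],s['force'])
cv2.imwrite('pics/side12.png',cv2.resize(p[150:375,180:480,::-1],(800,600)))
p,d=capture('wrist');cv2.imwrite('pics/wrist12.png',p[:,:,::-1])
E
```

```text
time_s: 18.3
position: [0.5716, 0.1488, 0.1977]
tcp_rot: [[0.944, -0.329, -0.005], [-0.329, -0.944, -0.0], [-0.004, 0.002, -1.0]]
force: [-0.3, 0.6, 0.5]
opening: 0.703
time_s: 19.18
position: [0.5736, 0.1488, 0.1207]
tcp_rot: [[0.944, -0.329, 0.001], [-0.329, -0.944, 0.0], [0.001, -0.001, -1.0]]
force: [-0.0, -0.8, -0.4]
opening: 0.698
19.175 [0.57362928 0.14878384 0.12065967] [-0.02393412 -0.78988451 -0.43198711]
```

View pics/side12.png

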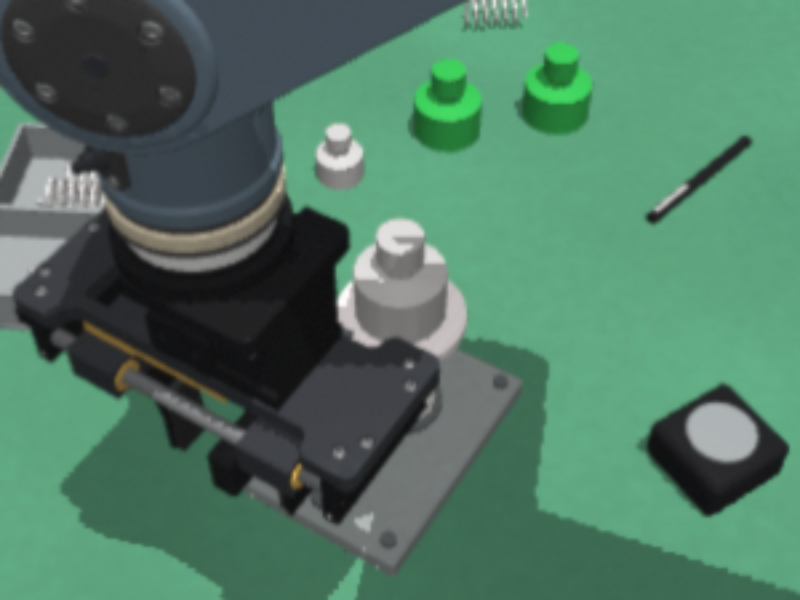

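View pics/wrist12.png

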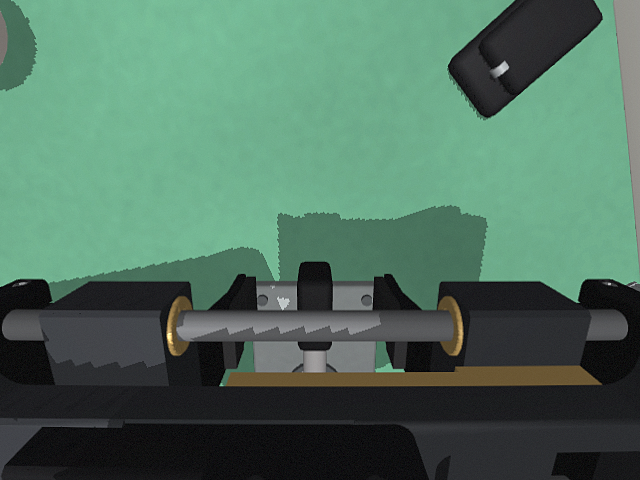

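The black block (315,305) sits midway between the fingers. I'll close and slide it down 46 mm.

```bash
python3 -m jog '0 0 0 0 0 0 0.4; 0 0 0 0 0 0 0.2; 0 0 0 0 0 0 0.1; 0 0 0 0 0 0 0; 0 0 0 0 0 0 0; 0 0 0 0 0 0 0; 0 0 0 0 0 0 0'
python3 -m jog '0 0 0.005 0 0 0 0; 0 0 0.012 0 0 0 0; 0 0 0.019 0 0 0 0; 0 0 0.026 0 0 0 0; 0 0 0.033 0 0 0 0; 0 0 0.04 0 0 0 0; 0 0 0.044 0 0 0 0; 0 0 0.046 0 0 0 0'
python3 -m jog '0 0 0 0 0 0 0; 0 0 0 0 0 0 0; 0 0 0 0 0 0 0'
```

```text
time_s: 20.15
position: [0.5735, 0.1486, 0.12]
tcp_rot: [[0.944, -0.329, 0.001], [-0.329, -0.944, -0.0], [0.001, -0.0, -1.0]]
force: [1.0, -1.0, -1.2]
opening: 0.18
time_s: 21.15
position: [0.5734, 0.1486, 0.0737]
tcp_rot: [[0.944, -0.329, 0.001], [-0.329, -0.944, -0.0], [0.001, -0.0, -1.0]]
force: [2.0, -2.7, 3.2]
opening: 0.183
time_s: 21.52
position: [0.5735, 0.1486, 0.0736]
tcp_rot: [[0.944, -0.329, 0.001], [-0.329, -0.944, -0.0], [0.001, -0.0, -1.0]]
force: [4.2, -2.7, -3.5]
opening: 0.18
```

Moved down by 46.4 mm. I'll release, go straight up and back over the plate to look with the wrist camera.

```bash
python3 -m jog '0 0 0 0 0 0 0.3; 0 0 0 0 0 0 0.45; 0 0 0 0 0 0 0.6; 0 0 0 0 0 0 0.7; 0 0 0 0 0 0 0.7'
python3 -m jog '0 0 -0.01 0 0 0 0.7; 0 0 -0.04 0 0 0 0.7; 0 0 -0.08 0 0 0 0.7; 0 0 -0.13 0 0 0 0.7; 0 0 -0.18 0 0 0 0.7;0 0 -0.215 0 0 0 0.7'
python3 -m jog '0 0.03 0 0 0 0 0.7;0 0.07 0 0 0 0 0.7;0 0.11 0 0 0 0 0.7;0 0.145 0 0 0 0 0.7;0 0.152 0 0 0 0 0.7;0 0.152 0 0 0 0 0.7;0 0.152 0 0 0 0 0.7;0 0.152 0 0 0 0 0.7'
cat > meas.py <<'E'
from h import *
for c in('wrist','side'):
    s=read_state();p,d=capture(c);cv2.imwrite(f'pics/{c}_m{s["time_s"]:.1f}.png',p[:,:,::-1])
    W=cloud(c,d,s);x,y,z=np.moveaxis(W,-1,0)
    o=np.array([.524,.004]);ey=np.array([.33,.944]);ex=np.array([.944,-.33])
    a=(W[...,:2]-o)@ex;b=(W[...,:2]-o)@ey
    print(c,s['time_s'],s['position'],s['opening'])
    for n,(a0,a1,b0,b1,z0,z1) in dict(knobtop=(-.03,.03,-.03,.03,.152,.19),plate=(-.042,.042,-.042,.042,.09,.12),ptab=(-.006,.006,.047,.054,.09,.18),mtab=(-.006,.006,.060,.066,.09,.18),grip=(-.02,.02,.14,.17,.08,.2)).items():
        m=(a>a0)&(a<a1)&(b>b0)&(b<b1)&(z>z0)&(z<z1)&(d>0)
        if m.sum()>3:
            v,u=np.where(m);print(' ',n,m.sum(),'px',u.mean().round(),v.mean().round(),'ab',a[m].min().round(4),a[m].max().round(4),b[m].min().round(4),b[m].max().round(4),'z',np.percentile(z[m],[5,50,95]).round(4))
E
python3 meas.py; ls pics
```

```text
time_s: 22.15
position: [0.5728, 0.1488, 0.0739]
tcp_rot: [[0.944, -0.329, -0.0], [-0.329, -0.944, 0.0], [-0.0, 0.0, -1.0]]
force: [0.1, 0.2, -0.3]
opening: 0.648
time_s: 22.9
position: [0.5736, 0.1488, 0.2926]
tcp_rot: [[0.944, -0.329, 0.004], [-0.329, -0.944, 0.0], [0.004, -0.002, -1.0]]
force: [0.3, -0.0, -0.8]
opening: 0.702
time_s: 23.9
position: [0.5232, 0.0061, 0.2889]
tcp_rot: [[0.945, -0.328, -0.0], [-0.328, -0.945, 0.0], [-0.0, -0.0, -1.0]]
force: [-0.8, -0.6, -0.8]
opening: 0.703
wrist 23.9 [0.52323745 0.00612049 0.28891022] 0.7028766833939455
  knobtop 797 px 316.0 233.0 ab -0.0139 0.0129 -0.0139 0.014 z [0.1624 0.1731 0.1744]
  plate 1587 px 313.0 206.0 ab -0.0416 0.0375 -0.038 0.0413 z [0.1069 0.1082 0.1098]
  ptab 56 px 316.0 173.0 ab -0.0054 0.002 0.0474 0.0538 z [0.1055 0.1065 0.108 ]
  mtab 41 px 316.0 161.0 ab -0.0055 0.0019 0.0608 0.066 z [0.1055 0.1064 0.1077]
  grip 584 px 315.0 62.0 ab -0.0104 0.005 0.14 0.1698 z [0.1165 0.1189 0.1203]
side 23.95 [0.52320873 0.00604727 0.28887763] 0.697800238650814
  knobtop 336 px 330.0 243.0 ab -0.0153 0.0121 -0.016 0.0132 z [0.1545 0.1706 0.1726]
  plate 852 px 330.0 276.0 ab -0.0419 0.0368 -0.0397 0.0418 z [0.1018 0.1066 0.1175]
  ptab 20 px 312.0 289.0 ab -0.0051 0.0024 0.0472 0.0538 z [0.1042 0.1047 0.1063]
  mtab 17 px 308.0 294.0 ab -0.0059 0.0025 0.0604 0.0655 z [0.1031 0.1044 0.1066]
  grip 400 px 272.0 338.0 ab -0.0107 0.006 0.1401 0.17 z [0.0938 0.1159 0.1194]
s3.png
s4.png
s5.png
s6.png
side0.png
side10.png
side11.png
side12.png
side7.png
side8.png
side9.png
side_m23.9.png
t1.png
top0.png
top11.png
top8.png
w1.png
w2.png
w3.png
w5.png
wrist10.png
wrist11.png
wrist12.png
wrist7.png
wrist8.png
wrist_m23.9.png
```

View pics/side_m23.9.png

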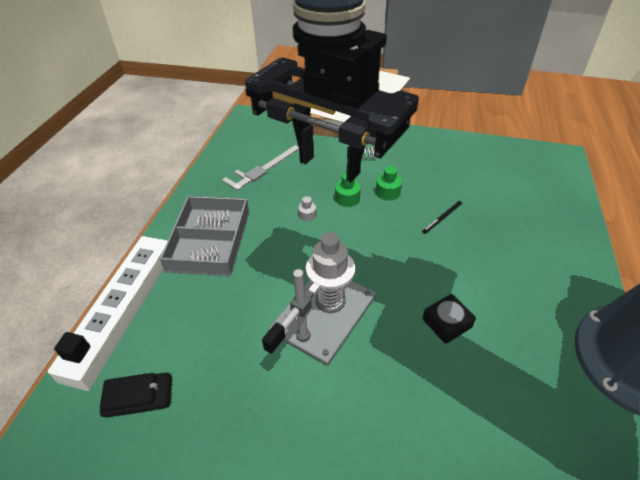

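The weight stands upright on the plate at (330,255), and the marker has been slid down to its level (sleeve at (300,308)). The gripper is well clear and the small and green weights haven't moved.

```bash
python3 -c "
from rig import *
print(hand_in())"
```

```text
the job is handed in; nothing more can be done
None
```

The larger weight is standing alone on the tester's plate, and the marker's pointer is level with the plate's pointer. I handed the job in at about 24 s; no verdict is reported.

- **First grasp missed:** the gripper shut on nothing, because the real fingertips sit about 36 mm behind where the reported tool position puts them. I measured that offset in the side and wrist depth pictures, corrected for it, and the second grasp held.
- **Weight on the plate:** I lowered it slowly until the wrist force was about zero, then let go. It weighs about 4.4 N and sank the plate about 27 mm, well short of the stop. It stands within about 2 mm of the plate's middle.
- **Marker:** I slid it down 46 mm. The last check put the tops of the two pointers at 106.4 mm (marker) and 106.5 mm (plate) in the wrist camera, and 104.4 mm and 104.7 mm in the side camera. The two cameras differ by about 2 mm in absolute height, which is within calibration, but they agree on the level.
- **Rest of the scene:** the gripper was clear of everything, and the smaller and green weights look unmoved in the last picture.

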